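# Snap the peg tub shut and latch its lever clip

## Robot

A 6-joint arm with a two-finger parallel gripper is mounted at the origin on the work surface. World frame = base frame: x ahead of the robot, y to its left, z up, the work surface at z = 0. Lengths are in m, angles in degrees, forces in N, time in s.
With the tool pointing down it reaches from about 0.4 to 0.925 m from the base axis. Payload 3.4 kg.
Tool frame: the origin (TCP) lies on the centre line of the jaws, within the pads' length; the fingertips stand 11 mm ahead of it and the grasp point (between the pads) lies 8 mm behind it; z points along the fingers, y is the direction in which the jaws open and shut (so a half turn about z gives the same grasp; the last joint's range is limited). The gripper opens to 85 mm and grips with 20 to 120 N. Pads are 22 mm wide; open, the fingers measure 114 mm over their backs; the gripper's body (76 mm by 85 mm) begins 54 mm behind the grasp point. The pads swing forward as they close: fully open they stand 13 mm farther back than shut.
Start: joints at [-80.014, 17.578, 86.31, -0, 76.112, -4.211], TCP at [0.141, -0.557, 0.242] pointing down, gripper open.
Joint ranges: [-179.03, 179.03], [-60, 130.46], [8.19, 133.38], [-81.62, 261.62], [5.75, 156.47], [-153.77, 153.77]. Speed limits (degrees/s): [147.25, 147.25, 180, 180, 180, 180].

## Interface

Orientations are given as a 3x3 rotation matrix whose columns are the frame's x, y, z axes.
In Python, from plant import ctrl, imaging, close_job, models gives the robot as it stands. The module is installed in compiled form; this text tells all that it offers.
- The arm moves only by the tool servo_tool, never from a script. Its argument "commands" is one flat list of numbers, 7 for each row, row after row: the shift along the world's x, y, z as a fraction of full scale, then the turn, a rotation vector about the world's x, y, z as a fraction of full scale, then the opening, from 0 (shut) to 1 (fully open). A call has exactly 8 rows; each row shifts and turns the pose as measured when the row begins; what a row does not reach is not made up. Full scale, the value 1, is 2 cm for a shift and 2 pi rad for a turn. A row lasts 1/10 s, in which the tool goes at most 50 mm and 8.59 degrees, less where a joint would pass 70% of its speed; a pose out of reach is approached as far as the arm can. A call with a number of a shift or a turn outside -1 to 1 is refused whole. A call with a gripper value outside its range is refused whole. The fingers move at their own pace and stop on an object; "force" is the grip in N (left out, the last holds). Time passes only in rows, so rows that do not move let the fingers close, or fill a call up. It gives the time, the measured TCP pose, the force and the opening at its end, in the units of the state.
- ctrl.read_state(): the state, without advancing time (a new reading comes with each control period).
- imaging.get_image(name): name is "scene" or "top" or "wrist"; returns a dict with "pixels" (480x640x3 uint8, red, green, blue), "camera_matrix" (3x3 intrinsics, pixels), "dist" ([k1, k2, p1, p2, k3] as OpenCV has them; the pictures are not rectified), "T" (4x4, takes a point from camera to world coordinates). Camera axes: x right, y down, z forward; pixel columns grow to the right and rows downward; lengths in m; the calibration is good to about 2 mm. A picture is of the moment at which its call begins. There is no depth.
- close_job(): hands the job in, once; it reports no verdict.
Trained networks look in the newest picture that a camera, given by its name, has taken for a name from the list of things; names that differ only in an ending like _2 or _b are one class to them, and where a whole thing is asked for, a point or a joint stands for the part that bears it (a point fixed in the world has none). Each returns a list of dicts, best first, with "p" (0 to 1); they miss things now and then, are a little off and sometimes report something else, mostly with a low value. They report only what shows in the picture. A call takes as long as a camera call.
- models.boxes_of(thing, camera): "point" ([x, y, z] in m, in the coordinates of the camera as it stood for that picture, good to about 4 mm: the middle of the surface that is visible of it).
- models.landmark_of(thing, camera): "point" ([x, y, z] in m, in the coordinates of the camera as it stood for that picture, good to about 4 mm: a listed point, or the origin of a listed thing).
The state is a dict: "time_s": time; "qpos": joint angles; "joint_vel": joint speeds; "joint_efforts": joint torques, N m; "tool_pos": TCP position; "tcp_rot": TCP orientation; "contact_force": force on the tool from outside, world axes, zero at the start; "moment": the same for the moment, N m; "width": finger opening in m.
Only numpy, scipy, OpenCV 4.12 (cv2) and the standard library are available. Lean on these libraries where they do the work, as an engineer would, in place of code of your own. Each camera call takes 0.05 s, during which the arm holds its last target. There are 200 camera calls.

## Task

Close up the green peg tub: from behind, push its standing-open lid over past centre so that it snaps shut, keeping the white lever clip on its front edge raised until the lid is down, then press that clip down past centre so that it snaps flat against the front of the tub. Work with the fingertips only: leave the tub standing on the shelf about where it is, not lifted, carried or tipped, and do not disturb the other things on the shelf.

Things in the scene. Friction and masses are not known exactly. Their poses are not given: they have to be found in the camera images.
- tub: Open-topped green plastic peg tub, part filled with clothes pegs, standing loose on the shelf: about 0.9 kg in all, walls 140 mm (x) by 190 mm (y), 148 by 198 mm over the rim, 101 mm high. Origin: centre of its underside; z up. Its own -x side is the front, where the clip latches; the lid is hinged along the top of its +x (back) side.
- hinge_mid (a point): Middle of the lid's hinge axis, on the tub: 76 mm behind the tub's origin (tub's own +x) and 103 mm above its underside. The axis runs along the tub's own y.
- lid (a joint): Angle of the lid about its hinge (rad): 0 shut and level on the rim, 1.95 fully open, standing up and leaning back 0.38 rad beyond vertical, as it starts. The hinge is over-centre with its balance point at about 1.35 (just past upright): beyond it the lid springs open, below it the lid snaps shut by itself. Pushing it over takes about 1 N near its free edge.
- lid_corner_l (a point): Point on the lid's outer face (its top when shut, its back when open) 4 mm from the free edge and 70 mm to the tub's +y side of the middle, well clear of the clip. The lid is a flat green panel 150 mm long from the hinge to its free edge, 196 mm wide and 5 to 8 mm thick.
- lid_corner_r (a point): The same on the tub's -y side, 70 mm from the middle.
- clip (a joint): Angle of the white lever clip about its pin on the lid's free edge (rad): 0 latched, lying square to the lid, flat against the tub's front wall when the lid is shut; 1.3 raised, sticking out forward from the lid and 0.27 rad short of in line with it, as it starts. Spring-loaded over-centre, balance point 0.65: it snaps to whichever end is nearer. About 3 N near its free end moves it.
- clip_pivot (a point): Middle of the clip's pin, on the lid: 154 mm from the lid's hinge axis, 3 mm above the lid's underside. With the lid shut it is 78 mm in front of the tub's origin (tub's own -x) and 106 mm above its underside.
- clip_end (a point): Point near the free end of the clip, 40 mm from its pin. The clip is a plate 50 mm wide (along the tub's y, centred), 42 mm long and 4 mm thick with a small thumb lip at the end.
- jug: Closed blue detergent jug, 95 by 165 mm, 258 mm tall, a bystander. Origin: underside.
- spray: White stain-remover spray bottle, 72 mm across, 228 mm tall, a bystander. Origin: centre of its underside.
- scraper: Aluminium lint scraper lying flat, 160 mm long along its x, head 100 mm wide, 12 mm high, a bystander. Origin: underside, near its head.
- pegclip: Steel spring clip gripping three yellow plastic pegs, lying flat, 130 mm long along its x, 62 mm wide, 27 mm high, a bystander. Origin: underside.
- soapdish: White dish with a yellow bar of soap, 85 by 125 mm, 34 mm high, a bystander. Origin: centre of its underside.
- brush: Wooden scrubbing brush, bristles down, 60 by 130 mm, 38 mm high, a bystander. Origin: centre of its underside.
- scoop: Pale blue plastic detergent measure (open cup), 68 mm across, 55 mm high, a bystander. Origin: centre of its underside.

How it is judged (in metres and radians):
On the way, in this order (a step that is already met when the one before it is completed fails the run):
1. the lid is snapped shut with the clip still raised (value of joint lid below 0.06 rad and value of joint clip above 1.1 rad), for 0.2 s.
2. the clip is snapped down against the tub's front with the lid shut (value of joint clip below 0.1 rad and value of joint lid below 0.06 rad), for 0.2 s.
At the end, for the whole second after the job is handed in: The lid is shut (within 0.06 rad), the clip is snapped down (within 0.1 rad), the tub stands upright and at rest within 50 mm of where it was, and no other thing on the shelf has moved more than 25 mm (all of step 2 and angle between tub's own z axis and vertical below 0.05 rad and distance of tub from where it was at the start of the episode below 0.05 m and height (world z) of tub below 0.008 m and linear speed of tub below 0.02 m/s and distance of each of jug, spray, scraper, pegclip, soapdish, brush, scoop from where it was at the start of the episode below 0.025 m); the robot touches nothing.
It fails at once if the clip is folded down while the lid is not shut (value of joint clip below 0.65 rad and value of joint lid above 0.2 rad).
It fails at once if the tub is lifted (height (world z) of tub above 0.015 m).
It fails at once if the tub is tipped (angle between tub's own z axis and vertical above 0.2 rad).
It fails at once if the tub is pushed or carried away (distance of tub from where it was at the start of the episode above 0.06 m).
It fails at once if another thing on the shelf is disturbed (distance of any of jug, spray, scraper, pegclip, soapdish, brush, scoop from where it was at the start of the episode above 0.025 m).
It also fails if it takes over 35 s, if anything falls off the work surface, if the arm or the gripper's body presses on something with over 40 N, if the wrist force passes 120 N, or if a joint passes its speed limit or range.

## Working session

There is one attempt and no reset: what is moved stays moved. The work goes in short steps, Python scripts to look and compute and a tool call to move; the robot and the scene stay as the last step left them, time stands still between calls to the robot, and variables do not carry over. Pictures are saved under pics/ and viewed, about 8 in all and at most 12, crops included, and the job is handed in when it is done.

Besides the shell and the picture viewer there is one more tool, called as a command line: name --argument value ..., lists and objects as JSON in quotes. servo_tool: Moves the arm, as the interface text tells. Shift numbers are shares of 2 cm and turn numbers shares of 2 pi rad, none past 1 either way. Its arguments: {"type":"object","properties":{"commands":{"type":"array"},"force":{"type":"number"}},"required":["commands"]}

```bash
mkdir -p pics; cat > h.py <<'E'
from plant import ctrl, imaging, close_job, models
import numpy as np, cv2
def pic(n,f):
    im=imaging.get_image(n); cv2.imwrite('pics/'+f,im['pixels'][:,:,::-1]); return im
def find(t,n,T,k='landmark_of'):
    r=getattr(models,k)(t,n)
    return [(round(d['p'],2),np.round(T[:3,:3]@np.array(d['point'])+T[:3,3],3).tolist()) for d in r[:2]]
E
python3 - <<'E'
from h import *
a=[]
for n in ['scene','top']:
    im=pic(n,n+'0.png'); a.append(im['pixels'])
    T=np.array(im['T']); print(n,T[:3,3].round(2),T[:3,2].round(2))
    for t in ['tub','hinge_mid','lid_corner_l','lid_corner_r','clip_pivot','clip_end','jug','spray','scraper','pegclip','soapdish','brush','scoop']:
        print(t,find(t,n,T))
s=ctrl.read_state(); print(s['time_s'],s['tool_pos'],s['tcp_rot'],s['width'])
E
```

```text
scene [1.33 0.23 1.08] [-0.63 -0.2  -0.75]
tub [(0.65, [0.524, 0.029, 0.001])]
hinge_mid [(0.84, [0.555, 0.095, 0.102])]
lid_corner_l [(0.8, [0.524, 0.18, 0.234]), (0.79, [0.644, 0.122, 0.235])]
lid_corner_r [(0.8, [0.524, 0.18, 0.234]), (0.79, [0.644, 0.122, 0.235])]
clip_pivot [(0.94, [0.586, 0.153, 0.246])]
clip_end [(0.69, [0.585, 0.153, 0.285])]
jug [(0.88, [0.566, 0.469, -0.0]), (0.36, [0.645, 0.12, 0.237])]
spray [(0.72, [0.608, -0.454, 0.001])]
scraper [(0.98, [0.407, 0.354, 0.007])]
pegclip [(0.6, [0.417, -0.364, -0.001]), (0.22, [0.608, -0.447, 0.0])]
soapdish [(0.24, [0.566, 0.466, -0.001])]
brush [(0.67, [0.788, 0.126, 0.003])]
scoop [(0.56, [0.739, -0.357, 0.001])]
top [ 0.44 -0.02  1.8 ] [ 0.1   0.02 -0.99]
tub [(0.81, [0.518, 0.029, -0.001])]
hinge_mid [(0.93, [0.554, 0.095, 0.099]), (0.53, [0.646, 0.124, 0.236])]
lid_corner_l [(0.74, [0.646, 0.121, 0.237]), (0.58, [0.516, 0.182, 0.235])]
lid_corner_r [(0.74, [0.646, 0.121, 0.237]), (0.58, [0.516, 0.182, 0.235])]
clip_pivot [(0.85, [0.577, 0.147, 0.245])]
clip_end [(0.51, [0.583, 0.151, 0.284])]
jug [(0.67, [0.567, 0.469, 0.001])]
spray [(0.89, [0.604, -0.449, 0.0])]
scraper [(0.92, [0.407, 0.357, 0.001]), (0.19, [0.519, 0.029, 0.0])]
pegclip [(0.67, [0.414, -0.36, 0.005])]
soapdish [(0.97, [0.784, -0.122, 0.002])]
brush [(0.92, [0.78, 0.127, -0.004]), (0.67, [0.546, 0.098, 0.105])]
scoop [(0.73, [0.733, -0.362, 0.003])]
1.4 [ 0.14099531 -0.55743725  0.242279  ] [[ 9.69463981e-01  2.45233742e-01 -2.69673142e-05]
 [ 2.45233744e-01 -9.69463979e-01  6.56120150e-05]
 [-1.00535598e-05 -7.02217807e-05 -9.99999997e-01]] 0.0855934520113306
```

View pics/scene0.png

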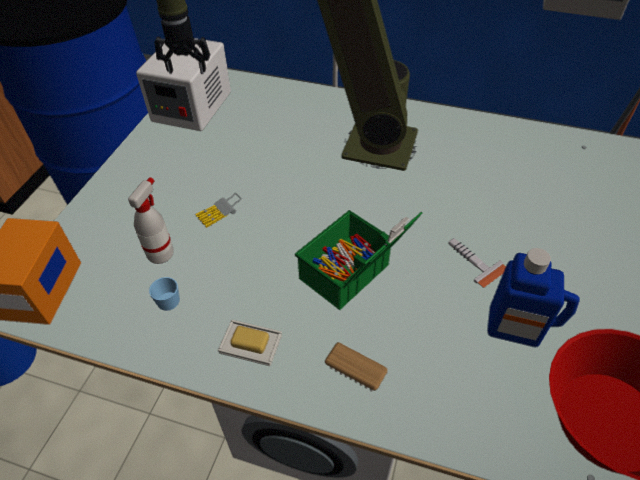

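servo_tool --commands '[1,1,0.6,0,0,0.018,0,1,1,0.6,0,0,0.018,0,1,1,0.6,0,0,0.018,0,1,1,0.6,0,0,0.018,0,1,1,0.6,0,0,0.018,0,1,1,0.6,0,0,0.018,0,1,1,0.6,0,0,0.018,0,1,1,0.6,0,0,0.018,0]'

```text
time_s: 2.2
tool_pos: [0.3028, -0.3932, 0.3392]
tcp_rot: [[0.38, 0.925, -0.003], [0.925, -0.38, 0.001], [-0.001, -0.003, -1.0]]
contact_force: [-0.3, -0.1, 0.3]
width: 0.0001
```

The scene picture shows the tub at about (345,258) with its lid nearly edge-on at (405,228), leaning right. That agrees with the networks: tub yaw is about 64°.

servo_tool --commands '[1,1,0,0,0,-0.01,0,1,1,0,0,0,0,0,1,1,0,0,0,0,0,1,1,0,0,0,0,0,1,1,0,0,0,0,0,1,1,0,0,0,0,0,1,1,0,0,0,0,0,1,1,0,0,0,0,0]'

```text
time_s: 3.0
tool_pos: [0.4694, -0.2265, 0.3432]
tcp_rot: [[0.437, 0.899, 0.003], [0.899, -0.437, -0.006], [-0.004, 0.005, -1.0]]
contact_force: [0.0, -0.3, 1.0]
width: -0.0001
```

servo_tool --commands '[0.5,1,0,0,0,0,0,0.5,1,0,0,0,0,0,0.5,1,0,0,0,0,0,0.5,1,0,0,0,0,0,0.5,1,0,0,0,0,0,0.5,1,0,0,0,0,0,0.5,1,0,0,0,0,0,0,1,0,0,0,0,0]'

```text
time_s: 3.8
tool_pos: [0.5445, -0.0589, 0.3429]
tcp_rot: [[0.435, 0.9, 0.004], [0.9, -0.435, -0.006], [-0.003, 0.007, -1.0]]
contact_force: [0.2, -0.2, 0.3]
width: -0.0003
```

servo_tool --commands '[0,1,0,0,0,0,0,0,1,0,0,0,0,0,0,1,0,0,0,0,0,0,1,0,0,0,0,0,0,1,0,0,0,0,0,0,1,0,0,0,0,0,0,1,0,0,0,0,0,0,1,0,0,0,0,0]'

```text
time_s: 4.6
tool_pos: [0.5442, 0.1081, 0.3427]
tcp_rot: [[0.435, 0.9, 0.004], [0.9, -0.435, -0.006], [-0.003, 0.006, -1.0]]
contact_force: [0.1, -0.2, -0.1]
width: 0.0001
```

servo_tool --commands '[0,1,0,0,0,0,0,0,1,0,0,0,0,0,0,1,0,0,0,0,0,0,1,0,0,0,0,0,0,1,0,0,0,0,0,0,1,0,0,0,0,0,0,1,0,0,0,0,0,0,0,0,0,0,0,0]'

```text
time_s: 5.4
tool_pos: [0.5432, 0.2563, 0.3424]
tcp_rot: [[0.432, 0.902, 0.004], [0.902, -0.432, -0.005], [-0.003, 0.006, -1.0]]
contact_force: [-0.0, 0.1, -0.4]
width: -0.0001
```

servo_tool --commands '[0,0,-0.9,0,0,0,0,0,0,-0.9,0,0,0,0,0,0,-0.9,0,0,0,0,0,0,-0.9,0,0,0,0,0,0,-0.9,0,0,0,0,0,0,-0.9,0,0,0,0,0,0,0,0,0,0,0,0,0,0,0,0,0,0]'

```text
time_s: 6.2
tool_pos: [0.5434, 0.2519, 0.2323]
tcp_rot: [[0.432, 0.902, 0.007], [0.902, -0.432, -0.008], [-0.004, 0.01, -1.0]]
contact_force: [-0.2, 0.5, 0.3]
width: 0.0002
```

```bash
python3 - <<'E'
from h import *
im=pic('scene','s1.png'); cv2.imwrite('pics/s1c.png',cv2.resize(im['pixels'][130:350,260:560,::-1],None,fx=2.6,fy=2.6))
E
```

```text
(no output)
```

View pics/s1c.png

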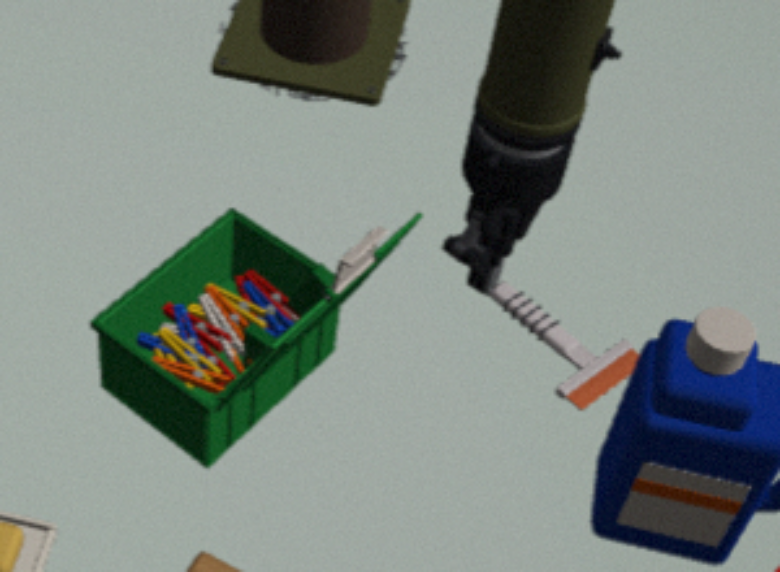

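The crop shows the closed fingertips at about (480,275), behind the lid's near-base corner at (420,215) and clear of it. Now pushing.

servo_tool --commands '[-0.33,-0.67,0,0,0,0,0,-0.33,-0.67,0,0,0,0,0,-0.33,-0.67,0,0,0,0,0,-0.22,-0.45,0,0,0,0,0,-0.22,-0.45,0,0,0,0,0,-0.22,-0.45,0,0,0,0,0,-0.22,-0.45,0,0,0,0,0,-0.22,-0.45,0,0,0,0,0]'

```text
time_s: 7.05
tool_pos: [0.5006, 0.1605, 0.2375]
tcp_rot: [[0.432, 0.901, 0.017], [0.902, -0.432, -0.005], [0.003, 0.017, -1.0]]
contact_force: [0.6, -0.4, 1.7]
width: -0.0002
```

servo_tool --commands '[-0.22,-0.45,0,0,0,0,0,-0.22,-0.45,0,0,0,0,0,-0.22,-0.45,0,0,0,0,0,-0.22,-0.45,0,0,0,0,0,-0.22,-0.45,0,0,0,0,0,-0.22,-0.45,0,0,0,0,0,0,0,0,0,0,0,0,0,0,0,0,0,0,0]'

```text
time_s: 7.85
tool_pos: [0.4697, 0.0996, 0.2366]
tcp_rot: [[0.434, 0.901, 0.014], [0.901, -0.434, -0.007], [-0.0, 0.015, -1.0]]
contact_force: [0.5, -0.2, -0.7]
width: -0.0002
```

```bash
python3 - <<'E'
from h import *
im=pic('scene','s2.png'); cv2.imwrite('pics/s2c.png',cv2.resize(im['pixels'][130:350,260:560,::-1],None,fx=2.6,fy=2.6))
E
```

```text
(no output)
```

View pics/s2c.png

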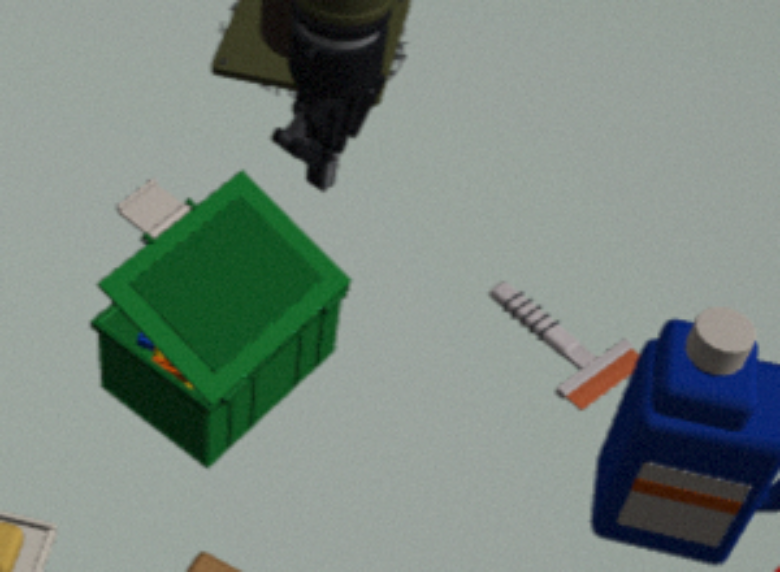

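The picture shows the lid falling shut, still some way open, with the clip raised at (155,205). I'm moving over in front of it.

servo_tool --commands '[0,0,0.2,0,0,0,0,0,-1,0,0,0,0,0,0,-1,0,0,0,0,0,0,-1,0,0,0,0,0,0,-1,0,0,0,0,0,0,-1,0,0,0,0,0,0,-1,0,0,0,0,0,0,-1,0,0,0,0,0]'

```text
time_s: 8.7
tool_pos: [0.4733, -0.0399, 0.2431]
tcp_rot: [[0.425, 0.905, 0.018], [0.905, -0.425, -0.004], [0.004, 0.018, -1.0]]
contact_force: [-0.3, -0.1, 0.6]
width: 0.0003
```

```bash
python3 - <<'E'
from h import *
a=[]
for n in ['scene','top']:
    im=pic(n,n+'3.png');T=np.array(im['T'])
    for t in ['tub','hinge_mid','clip_pivot','clip_end']: print(n,t,find(t,n,T))
    p=im['pixels'][130:350,220:480] if n=='scene' else im['pixels'][:,:]
    if n=='top':
        c=np.linalg.inv(T)@np.array([.5,0,.1,1]); u=im['camera_matrix']@(c[:3]/c[2]); x,y=int(u[0]),int(u[1]); p=p[max(0,y-90):y+90,max(0,x-110):x+110]
    a.append(cv2.resize(p[:,:,::-1],(390,330)))
cv2.imwrite('pics/c3.png',np.hstack(a)); print(ctrl.read_state()['tool_pos'])
E
```

```text
scene tub [(0.92, [0.523, 0.031, -0.001])]
scene hinge_mid [(0.7, [0.557, 0.095, 0.104])]
scene clip_pivot [(0.59, [0.491, -0.039, 0.108])]
scene clip_end [(0.83, [0.472, -0.078, 0.096]), (0.38, [0.404, 0.356, 0.005])]
top tub [(0.95, [0.52, 0.03, 0.0])]
top hinge_mid [(0.57, [0.55, 0.099, 0.103]), (0.41, [0.405, 0.353, -0.0])]
top clip_pivot []
top clip_end []
[ 0.47283739 -0.03872796  0.24278456]
```

View pics/c3.png

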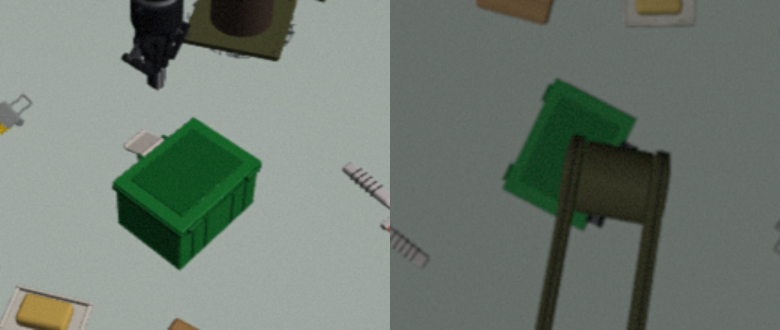

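The lid is shut and the clip is raised: `clip_end` is at z 0.096, as it should be, and the clip shows at (143,143) in the left panel. Next, position over the clip and press.

servo_tool --commands '[0.05,-0.8,0,0,0,0,0,0.05,-0.8,0,0,0,0,0,0,0,-1,0,0,0,0,0,0,-1,0,0,0,0,0,0,-1,0,0,0,0,0,0,-1,0,0,0,0,0,0,-0.8,0,0,0,0,0,0,0,0,0,0,0]'

```text
time_s: 10.0
tool_pos: [0.4766, -0.0683, 0.1454]
tcp_rot: [[0.419, 0.908, 0.023], [0.908, -0.419, -0.005], [0.005, 0.023, -1.0]]
contact_force: [-0.6, 0.2, 0.6]
width: -0.0001
```

servo_tool --commands '[0,0,-0.6,0,0,0,0,0,0,-0.5,0,0,0,0,0,0,-0.4,0,0,0,0,0,0,-0.4,0,0,0,0,0,0,-0.4,0,0,0,0,0,0,-0.4,0,0,0,0,0,0,-0.4,0,0,0,0,0,0,-0.4,0,0,0,0]'

```text
time_s: 10.8
tool_pos: [0.4805, -0.068, 0.0752]
tcp_rot: [[0.417, 0.908, 0.031], [0.909, -0.417, -0.006], [0.007, 0.031, -0.999]]
contact_force: [-0.4, 0.0, -0.3]
width: 0.0001
```

```bash
python3 - <<'E'
from h import *
im=pic('scene','s4.png');T=np.array(im['T'])
for t in ['tub','clip_pivot','clip_end']: print(t,find(t,'scene',T))
s=ctrl.read_state(); print(s['tool_pos'],s['contact_force'])
cv2.imwrite('pics/s4c.png',cv2.resize(im['pixels'][170:320,250:420,::-1],None,fx=3.5,fy=3.5))
E
```

```text
tub [(0.79, [0.525, 0.027, 0.002])]
clip_pivot [(0.56, [0.493, -0.039, 0.106])]
clip_end [(0.53, [0.525, 0.029, 0.003]), (0.48, [0.489, -0.044, 0.07])]
[ 0.48028408 -0.06791165  0.07557465] [-1.19457025  0.2371482  -0.39015391]
```

View pics/s4c.png

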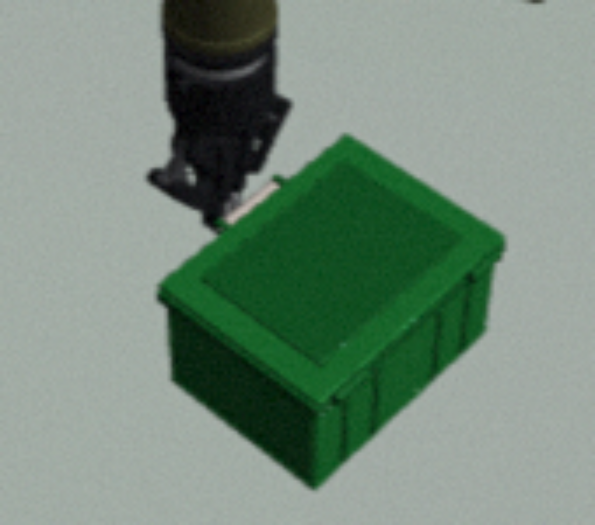

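The clip now lies against the front at (250,205), with its end at z 0.07, so it has snapped. I'm backing out and then up.

servo_tool --commands '[-0.2,-0.4,0,0,0,0,0,-0.3,-0.6,0,0,0,0,0,-0.3,-0.6,0,0,0,0,0,-0.2,-0.6,0.6,0,0,0,0,0,-0.8,1,0,0,0,0,0,-0.8,1,0,0,0,0,0,-0.8,1,0,0,0,0,0,-0.8,1,0,0,0,0]'

```text
time_s: 11.8
tool_pos: [0.4529, -0.1826, 0.1699]
tcp_rot: [[0.415, 0.909, 0.025], [0.91, -0.415, -0.005], [0.005, 0.025, -1.0]]
contact_force: [-0.4, -0.4, -0.3]
width: -0.0
```

servo_tool --commands '[0,-1,1,0,0,0,0,0,-1,1,0,0,0,0,0,-1,1,0,0,0,0,0,-1,1,0,0,0,0,0,-1,1,0,0,0,0,0,-1,0.5,0,0,0,0,0,0,0,0,0,0,0,0,0,0,0,0,0,0]'

```text
time_s: 12.6
tool_pos: [0.4453, -0.3163, 0.2905]
tcp_rot: [[0.423, 0.906, 0.032], [0.906, -0.423, -0.014], [0.001, 0.035, -0.999]]
contact_force: [0.2, 0.4, -1.1]
width: -0.0
```

```bash
python3 - <<'E'
from h import *
im=pic('scene','s5.png');T=np.array(im['T'])
for t in ['tub','hinge_mid','clip_pivot','clip_end','pegclip','spray','scraper','brush']: print(t,find(t,'scene',T))
a=[cv2.resize(im['pixels'][170:320,220:420,::-1],(400,300))]
im=pic('top','t5.png');T=np.array(im['T'])
for t in ['tub','clip_pivot','clip_end','pegclip']: print(t,find(t,'top',T))
c=np.linalg.inv(T)@np.array([.5,0,.1,1]); u=im['camera_matrix']@(c[:3]/c[2]); x,y=int(u[0]),int(u[1])
a.append(cv2.resize(im['pixels'][y-75:y+75,x-100:x+100,::-1],(400,300)))
cv2.imwrite('pics/c5.png',np.hstack(a))
s=ctrl.read_state(); print(s['time_s'],s['tool_pos'],s['contact_force'])
E
```

```text
tub [(0.64, [0.523, 0.033, -0.001])]
hinge_mid [(0.56, [0.554, 0.095, 0.104])]
clip_pivot [(0.74, [0.496, -0.041, 0.105])]
clip_end [(0.69, [0.524, 0.031, 0.001]), (0.61, [0.487, -0.045, 0.07])]
pegclip [(0.74, [0.419, -0.362, -0.001]), (0.74, [0.789, -0.121, 0.003])]
spray [(0.8, [0.607, -0.451, 0.003]), (0.75, [0.492, -0.04, 0.108])]
scraper [(0.96, [0.404, 0.354, 0.005]), (0.33, [0.419, -0.366, -0.003])]
brush [(0.74, [0.789, 0.123, 0.001])]
tub [(0.75, [0.519, 0.029, 0.005]), (0.67, [0.416, -0.359, 0.005])]
clip_pivot [(0.71, [0.483, -0.044, 0.105]), (0.31, [0.553, -0.064, 0.11])]
clip_end [(0.44, [0.486, -0.043, 0.067])]
pegclip [(0.43, [0.415, -0.363, 0.005])]
13.3 [ 0.44642927 -0.31579231  0.2904214 ] [-0.39521351  0.27496008 -0.35260303]
```

View pics/c5.png

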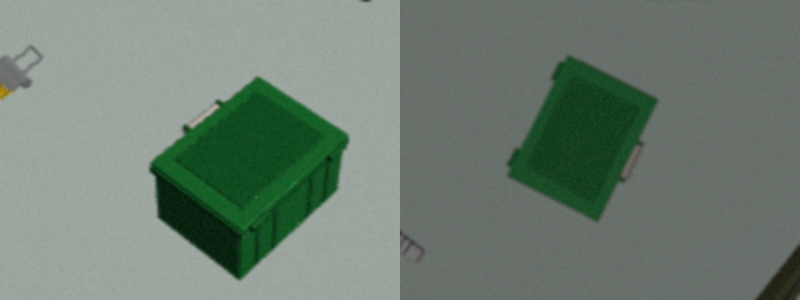

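The lid is flush, and the clip is folded flat: only its edge shows, at (205,117) and (632,160). The tool is clear, so I'm handing in.

```bash
python3 -c "
from h import *
print(close_job())"
```

```text
the job is handed in; nothing more can be done
None
```

The tub is closed: the lid is shut and the white clip is snapped down against the front. I handed the job in at about 13.3 s of the 35 s allowed; the hand-in reports no verdict.

- **Lid:** With closed fingertips I pushed the lid from behind at its +y corner until it passed centre and fell shut. The next pictures showed it level with the clip still raised (clip end at z ≈ 0.096).
- **Clip:** I pressed straight down about 31 mm in front of the pin, and the clip snapped flat. Its end now reads z ≈ 0.067–0.070, with about 0.066 expected when latched.
- **Tub and other things:** The tub reads within about 5 mm of its starting position. The spray, scraper, brush and pegclip had not moved beyond measurement noise. I did not re-measure the jug, soapdish and scoop; the tool path stayed well away from them.
- **Arm:** It was clear of everything at hand-in, at z ≈ 0.29, and the forces I read during the job stayed under about 2 N.

No check failed. The only disagreement was that the two cameras placed the clip pivot about 13 mm apart, within the networks' scatter and with both heights right.

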